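Hook the spice caddy out from under the wire rack

ROBOT

A 7-joint arm with a two-finger parallel gripper is mounted at the origin on a cart in front of the work surface, level with it; the furniture and walls round the work are solid. World frame = base frame: x ahead of the robot, y to its left, z up, the work surface at z = 0. Lengths are in m, angles in rad, forces in N, time in s.
With the tool pointing down it reaches from about 0.4 to 0.85 m from the base axis. Payload 4.5 kg.
Tool frame: the origin (TCP) lies midway between the tips of the shut fingers; the grasp point (between the pads) lies 19 mm behind it; z points along the fingers, y is the line along which they close (so a half turn about z gives the same grasp; the last joint's range is limited). The gripper opens to 88 mm and grips with 3 to 60 N. Pads are 18 mm wide; open, the fingers measure 123 mm over their backs; the gripper's body (75 mm by 187 mm) begins 45 mm behind the grasp point.
Start: joints at [-1.137, 0.689, -0.195, 1.565, 0.157, 0.902, -0.215], TCP at [0.243, 0.576, 0.239] pointing down, gripper open.
Joint ranges: [-3.01, 3.01], [-0.46, 2.08], [-1.47, 1.51], [0.13, 2.56], [-1, 4.14], [0.04, 2.09], [-2.66, 2.66]. Speed limits (rad/s): [2.57, 2.57, 3.14, 3.14, 3.14, 3.14, 3.14].

INTERFACE

Orientations are given as a unit quaternion [x, y, z, w].
In Python, from plant import * gives the robot as it stands.
- The arm moves only by the tool send_rows, never from a script. Its argument "targets" is a list of rows, each a list of 2 entries, a list of its own where there are three numbers: the shift along the tool's x, y, z in units of 0.3 m (1.0 is 0.3 m), then the turn, a rotation vector about the tool's x, y, z in units of pi rad (1.0 is pi rad). A call has 1 to 12 rows; each row is the pose to reach, as a shift and turn from the pose commanded when the call began, along the tool's axes at that moment, turning the shorter way round; what a row does not reach only later rows make up. A row lasts 1/8 s, in which the tool goes at most 62.5 mm and 10.7 degrees, less where a joint would pass 70% of its speed; a pose out of reach is approached as far as the arm can. A call with a number of a shift or a turn outside -1 to 1 is refused whole. A call with a gripper value outside its range is refused whole. "fingers" is the opening, from 0 (shut) to 1 (fully open), set as the call begins (left out, the last holds). The fingers move at their own pace and stop on an object; "newtons" is the grip in N (left out, the last holds). Time passes only in rows, so rows that repeat a pose let the fingers close. It gives the time, the measured TCP pose, the force, the opening and the grip force at its end, in the units of the state.
- get_state(): the state, without advancing time (a new reading comes with each control period).
- snapshot(name): name is "scene" or "side" or "wrist"; returns a dict with "img" (420x560x3 uint8, blue, green, red), "fx", "fy", "cx", "cy" (pixels), "cam_to_world" (4x4, takes a point from camera to world coordinates); the wrist camera has in their place "T_tool_cam" (4x4, takes a point from camera to tool coordinates, whose origin is the TCP and whose axes are the flange's). Camera axes: x right, y down, z forward; pixel columns grow to the right and rows downward; lengths in m; the calibration is good to about 2 mm. A picture is of the moment at which its call begins: read the wrist's pose just before it. There is no depth.
- finish_job(): hands the job in; it is judged then, once.
The state is a dict: "clock": time; "q": joint angles; "qd": joint speeds; "joint_torque": joint torques, N m; "tool_pos": TCP position; "eef_rot": TCP orientation; "contact_force": force on the tool from outside, world axes, zero at the start; "moment": the same for the moment, N m; "opening": opening from 0.0 (shut) to 1.0 (fully open); "finger_force": force on a finger pad.
Only numpy, scipy, OpenCV 4.12 (cv2) and the standard library are available. Lean on these libraries where they do the work, as an engineer would, in place of code of your own. Each camera call takes 0.05 s, during which the arm holds its last target. There are 200 camera calls.

TASK

The spice caddy stands under the low wire rack where a hand does not fit. Pick up the hook tool, catch its crook behind the caddy's upright bar handle, and drag the caddy all the way out from under the rack onto the open worktop, with both jars still standing in it and without touching the caddy with the gripper or arm. Then lay the hook tool down flat on the worktop, clear of the caddy, and leave the mug and the glass tumbler where they stand.

Things in the scene. Friction and masses are not known exactly. Their poses are not given: they have to be found in the camera images.
- hook_tool: Hook tool lying flat near the robot-side edge: dark wooden grip 100x20x22 mm (x, y, z), then an 8 mm steel rod falling from height 11 to 5 mm. Origin: centre of the grip's underside; x towards the crook, z up. At x = 127 mm the rod turns square to +y as a cross-arm, with a lip turned back to x = 114 mm at y = 36 mm. Ends at x 131, y 40 mm. 0.12 kg, centred about 15 mm ahead of it.
- hook_crook (a point): Point inside the hook tool's crook where a 10 mm bar's centre comes to rest when pulled: at (118, 18, 5) mm in the tool's frame. Side play for the bar there is 9 mm either way.
- caddy: Open light wooden box 100 (x) x 120 (y) x 65 mm, walls 5 mm, 0.3 kg plus jars, under the rack. Origin: centre of underside. Its front (-x) looks out of the rack's mouth. Steel bar handle there: upright, 10 mm thick, axis 34 mm off the face (29 mm free behind), joined to the face by 10 mm thick stays at heights 14 and 58 mm, so a crook enters only from the side, at height 20 to 52 mm.
- caddy_pull (a point): Middle of the caddy's upright bar handle, at (-84, 0, 36) mm in the caddy's frame.
- caddy_rear_left (a point): Lower rear corner of the caddy at (50, 60, 0) mm in its frame.
- caddy_rear_right (a point): Lower rear corner of the caddy at (50, -60, 0) mm in its frame.
- rack: Fixed low wire rack at the right-hand end of the worktop (which falls some 8 mm from there towards the sink), 170 mm deep (x), 240 mm wide (y), top at 150 mm, on four 6 mm wire legs at its corners; a canister, a tin and a matchbox stand on it. Origin: centre of its footprint, on the worktop. Its open mouth is its -x side, at x = -85 mm, and looks to the robot's left.
- jar_tall: Tall spice jar, 42 mm wide, 106 mm high, yellow cap, loose in the caddy. Origin: centre of its underside, z up.
- jar_short: Square spice jar, 47 mm wide, 97 mm high, red cap, loose in the caddy. Origin: centre of its underside, z up.
- mug: Turquoise mug, 80 mm high, 86 mm wide and 110 mm with its handle, standing at the robot-side edge of the worktop. Bystander. Origin: centre of its underside.
- glass_tumbler: Clear glass tumbler, 61 mm wide, 112 mm high, at the front right of the worktop. Bystander. Origin: centre of its underside.
Mind the look-alikes: they are no part of the job. What is shaped like the jar_short but green or turquoise is not meant.

How it is judged:
On the way, in this order (a step that is already met when the one before it is completed fails the run):
1. the crook is behind the bar handle while the caddy is still under the rack (horizontal distance between hook_crook and caddy_pull below 0.02 m and height (world z) of hook_crook between 0.015 and 0.058 m and x of caddy in the frame of rack above -0.02 m), for 0.1 s.
2. the caddy is wholly out of the rack's mouth (x of each of caddy_rear_left, caddy_rear_right in the frame of rack below -0.085 m), for 0.2 s.
At the end, for the whole second after the job is handed in: Both rear corners of the caddy are in front of the rack's mouth; it stands still and level on the worktop (within 15 mm of its height, tilt below 0.1 rad), both jars in it tilted under 0.25 rad; the hook tool lies still and flat on the worktop (15 mm, 0.15 rad), not touching the caddy (all of step 2 and height (world z) of caddy between -0.015 and 0.01 m and angle between caddy's own z axis and vertical below 0.1 rad and linear speed of each of caddy, hook_tool below 0.02 m/s and angle between each of jar_tall, jar_short's own z axis and vertical below 0.25 rad and distance between each of jar_tall, jar_short and caddy below 0.06 m and height (world z) of hook_tool between -0.015 and 0.012 m and angle between hook_tool's own z axis and vertical below 0.15 rad and contact force between hook_tool and caddy below 0.05 N).
It fails at once if the gripper or arm touches the caddy (contact force between any of the fingers, the arm and caddy above 0.5 N).
It fails at once if a jar is tipped over (angle between any of jar_tall, jar_short's own z axis and vertical above 0.6 rad).
It fails at once if the mug or the tumbler is moved by more than 30 mm (distance of any of mug, glass_tumbler from where it was at the start of the episode above 0.03 m).
It also fails if it takes over 58 s, if anything falls off the work surface, if the arm or the gripper's body presses on something with over 40 N, if the wrist force passes 120 N, or if a joint passes its speed limit or range.

## Working session

There is one attempt and no reset: what is moved stays moved. The work goes in short steps, Python scripts to look and compute and a tool call to move; the robot and the scene stay as the last step left them, time stands still between calls to the robot, and variables do not carry over. Pictures are saved under pics/ and viewed, at most 10 in all, crops included, and the job is handed in when it is done.

Besides the shell and the picture viewer there is one more tool, called after "Emit:" by a JSON object that holds its "name" and its "arguments", one argument or row to a line. send_rows: Moves the arm, as the interface text tells. Its arguments: {"type":"object","properties":{"targets":{"type":"array"},"fingers":{"type":"number"},"newtons":{"type":"number"}},"required":["targets"]}

```bash
mkdir -p pics; ls
cat > h.py <<'E'
from plant import *
import numpy as np, cv2
from scipy.spatial.transform import Rotation as R
def ray(s,u,v):
    M=s["cam_to_world"] if "cam_to_world" in s else None
    M=np.array(M); d=M[:3,:3]@np.array([(u-s["cx"])/s["fx"],(v-s["cy"])/s["fy"],1]); return M[:3,3],d
def onz(s,u,v,z):
    o,d=ray(s,u,v); return o+d*(z-o[2])/d[2]
def proj(s,p):
    M=np.linalg.inv(np.array(s["cam_to_world"])); c=M[:3,:3]@np.array(p)+M[:3,3]; return s["fx"]*c[0]/c[2]+s["cx"], s["fy"]*c[1]/c[2]+s["cy"]
def snap(n):
    st=get_state(); s=snapshot(n)
    if n=="wrist":
        T=np.eye(4);T[:3,:3]=R.from_quat(st["eef_rot"]).as_matrix();T[:3,3]=st["tool_pos"]
        s["cam_to_world"]=T@np.array(s["T_tool_cam"])
    return s
E
python3 - <<'E'
from h import *
import pickle
S={n:snap(n) for n in("scene","side","wrist")}
pickle.dump(S,open("s0.pkl","wb"))
for n in S: cv2.imwrite(f"pics/{n}0.png",S[n]["img"]);print(n,np.round(S[n]["cam_to_world"],3).tolist(),S[n]["fx"])
print({k:np.round(v,3).tolist() for k,v in get_state().items()})
E
```

```text
pics
scene [[0.956, 0.168, -0.239, 0.699], [0.292, -0.489, 0.822, -0.95], [0.021, -0.856, -0.516, 0.508], [0.0, 0.0, 0.0, 1.0]] 392.253054948081
side [[-1.0, -0.028, 0.012, 0.509], [-0.025, 0.54, -0.841, 0.452], [0.017, -0.841, -0.54, 0.506], [0.0, 0.0, 0.0, 1.0]] 386.7682677464576
wrist [[0.39, 0.873, 0.293, 0.165], [0.921, -0.369, -0.124, 0.609], [-0.0, 0.319, -0.948, 0.385], [0.0, 0.0, 0.0, 1.0]] 325.1502589690501
{'clock': 0.15, 'q': [-1.137, 0.69, -0.195, 1.566, 0.157, 0.903, -0.215], 'qd': [-0.001, -0.003, -0.002, -0.003, 0.001, 0.001, 0.001], 'joint_torque': [-0.001, -52.786, -1.268, -15.359, -0.052, 0.004, 0.0], 'tool_pos': [0.243, 0.575, 0.238], 'eef_rot': [0.199, 0.98, -0.001, -0.0], 'contact_force': [-1.029, 0.517, -0.43], 'moment': [-0.002, 0.018, -0.008], 'finger_force': 0.0, 'opening': 1.002}
```

View pics/scene0.png

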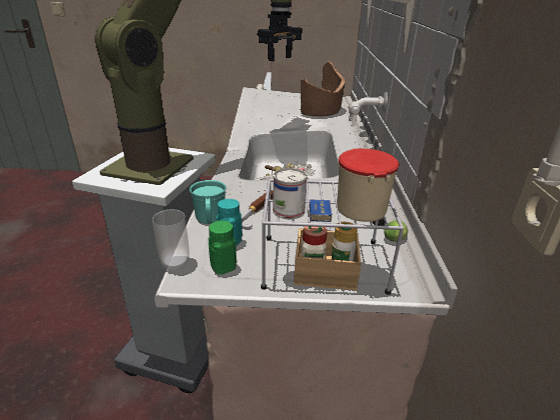

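View pics/side0.png

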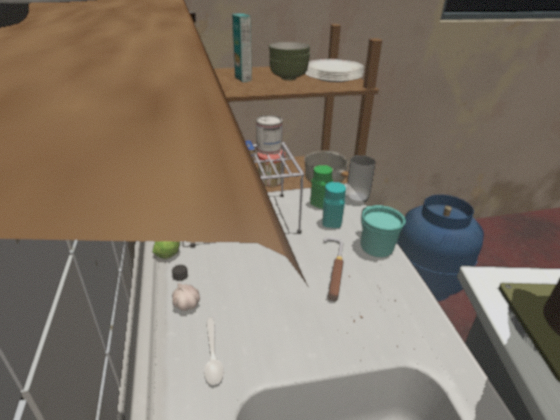

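Scene: the hook grip is dark wood at about (258,203) in the scene view and (337,278) in the side view, with its crook towards the rack. The caddy is at (328,260), under the rack, holding a red-cap jar at (314,240) and a yellow-cap jar at (345,240). The green (222,245) and turquoise (229,215) jars outside it are the look-alikes. The red and yellow caps match the description. I'll enlarge to confirm.

Run:
```python
import cv2,pickle,numpy as np
S=pickle.load(open("s0.pkl","rb"))
a=cv2.resize(S["scene"]["img"][165:305,165:425],None,fx=3,fy=3,interpolation=cv2.INTER_CUBIC)[:,:]
cv2.imwrite("pics/c1.png",a)
b=cv2.resize(S["side"]["img"][130:310,250:410],None,fx=3.3,fy=3.3,interpolation=cv2.INTER_CUBIC)
cv2.imwrite("pics/c2.png",b); print(a.shape,b.shape)
```

```text
(420, 780, 3) (594, 528, 3)
```

View pics/c1.png

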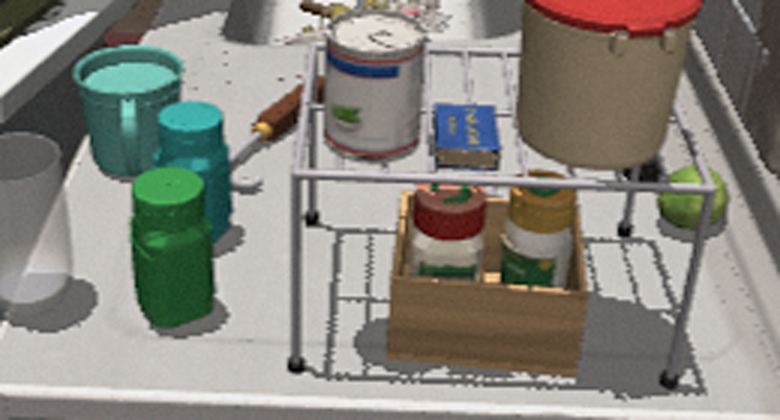

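View pics/c2.png

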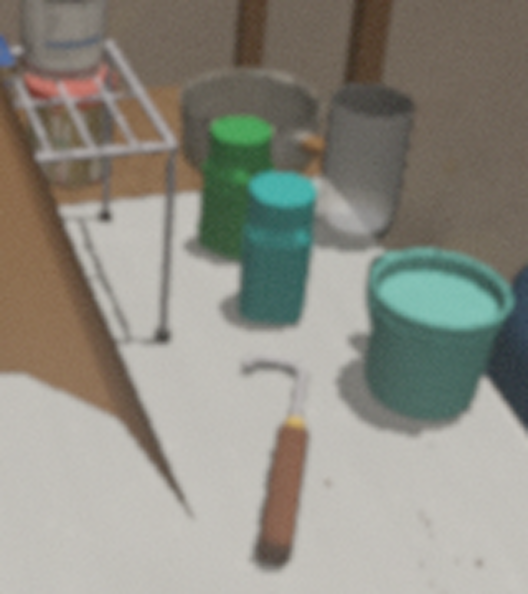

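The crops confirm it: the jars in the caddy have red and yellow caps, and the green and turquoise jars stand outside it as bystanders. In crop 2 the hook's grip rear is at (272,555), its front at (293,425), the rod corner at (303,370) and the lip at (245,370). The feet and caddy corners come from crop 1.

Run:
```python
from h import *
import pickle
S=pickle.load(open("s0.pkl","rb"))
def c1(x,y,z): return np.round(onz(S["scene"],165+(x-1)/3,165+(y-1)/3,z),3)
def c2(x,y,z): return np.round(onz(S["side"],250+(x-1.15)/3.3,130+(y-1.15)/3.3,z),3)
for n,p in dict(foot_rn=(297,368,0),foot_rf=(671,384,0),foot_mn=(313,222,0),foot_mf=(626,233,0),cad_rn=(388,362,0),cad_rf=(578,373,0),cad_rn_top=(391,280,.065),cad_rf_top=(585,291,.065),cad_fn_top=(406,193,.065),
 short_cap=(450,192,.097),tall_cap=(542,188,.106),green_base=(174,318,0),turq_base=(200,237,0),tumb=(22,295,0),ferrule=(262,128,.011),rodc=(234,185,.005),lip=(258,188,.005),mugbase=(125,165,0)).items(): print(n,c1(*p))
print()
for n,p in dict(griprear=(272,558,0.005),rear_top=(276,540,.022),front=(295,425,.011),corner=(303,368,.005),armmid=(270,361,.005),lip=(245,370,.005),mugtop=(440,277,.08),muglip_l=(369,280,.08),mugbase=(425,408,0),turqbase=(270,320,0),turqtop=(282,185,.09),greenbase=(230,252,0),rackfoot=(162,338,0),foot2=(104,217,0),racktop=(172,148,.15),tumbbase=(350,225,0)).items(): print(n,c2(*p))
```

```text
foot_rn [ 0.517 -0.413  0.   ]
foot_rf [ 0.746 -0.353  0.   ]
foot_mn [ 0.476 -0.256  0.   ]
foot_mf [ 0.703 -0.194  0.   ]
cad_rn [ 0.571 -0.389  0.   ]
cad_rf [ 0.688 -0.361  0.   ]
cad_rn_top [ 0.569 -0.388  0.065]
cad_rf_top [ 0.684 -0.361  0.065]
cad_fn_top [ 0.554 -0.292  0.065]
short_cap [ 0.591 -0.329  0.097]
tall_cap [ 0.647 -0.319  0.106]
green_base [ 0.423 -0.392  0.   ]
turq_base [ 0.404 -0.301  0.   ]
tumb [ 0.315 -0.403  0.   ]
ferrule [ 0.398 -0.155  0.011]
rodc [ 0.405 -0.235  0.005]
lip [ 0.424 -0.233  0.005]
mugbase [ 0.308 -0.229  0.   ]

griprear [ 0.417 -0.052  0.005]
rear_top [ 0.417 -0.048  0.022]
front [ 0.394 -0.159  0.011]
corner [ 0.381 -0.226  0.005]
armmid [ 0.402 -0.233  0.005]
lip [ 0.42  -0.222  0.005]
mugtop [ 0.304 -0.224  0.08 ]
muglip_l [ 0.349 -0.218  0.08 ]
mugbase [ 0.307 -0.194  0.   ]
turqbase [ 0.397 -0.288  0.   ]
turqtop [ 0.394 -0.321  0.09 ]
greenbase [ 0.419 -0.378  0.   ]
rackfoot [ 0.473 -0.263  0.   ]
foot2 [ 0.516 -0.427  0.   ]
racktop [ 0.474 -0.253  0.15 ]
tumbbase [ 0.322 -0.424  0.   ]
```

```bash
cat >> h.py <<'E'
def row(p,yaw,pitch=0,st=None):
    """yaw deg of hook x axis in world; tool x = -hook x, tool y = hook y, tool z down; row from present measured pose"""
    st=st or get_state(); a=np.radians(yaw); hx=np.array([np.cos(a),np.sin(a),0]); hy=np.array([-np.sin(a),np.cos(a),0])
    T=np.stack([-hx,hy,[0,0,-1]],1); R0=R.from_quat(st["eef_rot"])
    s=R0.inv().apply(np.array(p)-st["tool_pos"])/.3; t=(R0.inv()*R.from_matrix(T)).as_rotvec()/np.pi
    return np.round(s,3).tolist(),np.round(t,3).tolist()
E
python3 - <<'E'
from h import *
print(row([.46,.3,.24],-60)); print(row([.45,-0.05,.24],-102)); print(np.round(snapshot("wrist")["T_tool_cam"],3).tolist())
E
```

```text
([-1.023, -0.564, -0.005], [-0.0, 0.0, 0.206])
([-1.446, -1.652, -0.004], [-0.0, 0.0, 0.439])
[[-0.0, -0.948, -0.318, 0.085], [1.0, -0.001, 0.001, 0.001], [-0.001, -0.318, 0.948, -0.147], [0.0, 0.0, 0.0, 1.0]]
```

Emit:
{"name": "send_rows", "arguments": {
  "targets": [
    [[-0.5, -0.28, 0], [0, 0, 0.1]],
    [[-1, -0.56, 0], [0, 0, 0.2]],
    [[-1, -0.56, 0], [0, 0, 0.2]],
    [[-1, -0.56, 0], [0, 0, 0.2]],
    [[-1, -0.56, 0], [0, 0, 0.2]],
    [[-1, -0.56, 0], [0, 0, 0.2]],
    [[-1, -0.56, 0], [0, 0, 0.2]]
  ],
  "fingers": 1,
  "newtons": 40
}}

```text
clock: 1.08
tool_pos: [0.4561, 0.3013, 0.2387]
eef_rot: [0.494, 0.869, -0.0, 0.001]
contact_force: [-0.1, -0.2, 0.7]
opening: 0.997
finger_force: 0.0
```

Run:
```python
from h import *
print(row([.45,-0.02,.24],-102)); print(get_state()["tool_pos"],get_state()["clock"])
```

```text
([-0.91, -0.565, -0.003], [0.0, 0.0, 0.237])
[0.45608244 0.30125738 0.23866089] 1.075
```

Emit:
{"name": "send_rows", "arguments": {
  "targets": [
    [[-0.91, -0.565, 0], [0, 0, 0.237]],
    [[-0.91, -0.565, 0], [0, 0, 0.237]],
    [[-0.91, -0.565, 0], [0, 0, 0.237]],
    [[-0.91, -0.565, 0], [0, 0, 0.237]],
    [[-0.91, -0.565, 0], [0, 0, 0.237]],
    [[-0.91, -0.565, 0], [0, 0, 0.237]],
    [[-0.91, -0.565, 0], [0, 0, 0.237]],
    [[-0.91, -0.565, 0], [0, 0, 0.237]],
    [[-0.91, -0.565, 0], [0, 0, 0.237]]
  ]
}}

```text
clock: 2.2
tool_pos: [0.4502, -0.015, 0.2386]
eef_rot: [0.774, 0.634, 0.0, -0.0]
contact_force: [-0.0, -0.4, -0.3]
opening: 0.999
finger_force: 0.0
```

Run:
```python
from h import *
import pickle
s=snap("wrist"); pickle.dump(s,open("w1.pkl","wb"))
cv2.imwrite("pics/w1.png",s["img"]); st=get_state();print(st["tool_pos"],st["eef_rot"])
```

```text
[ 0.45018562 -0.01543038  0.23861648] [ 7.73768755e-01  6.33468083e-01  1.73059814e-04 -2.67988107e-04]
```

View pics/w1.png

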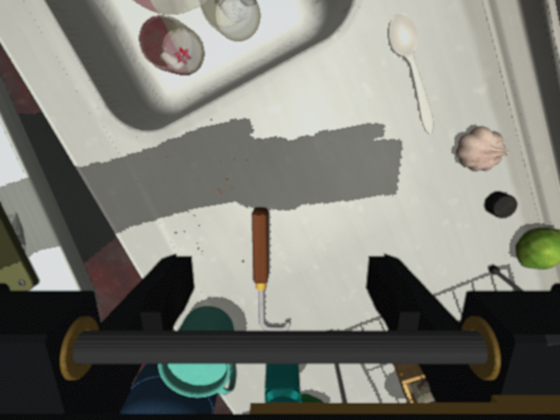

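The wrist view shows the hook grip's rear end at (262,208), its ferrule at (261,287), the corner at (264,326) and the lip at (290,321). The spoon, garlic and lime are well away.

Run:
```python
from h import *
import pickle
s=pickle.load(open("w1.pkl","rb")); im=s["img"]
hsv=cv2.cvtColor(im,cv2.COLOR_BGR2HSV); m=cv2.inRange(hsv,(0,90,30),(14,255,200)); m[:200]=0;m[295:]=0;m[:,:240]=0;m[:,285:]=0
ys,xs=np.nonzero(m); print(xs.min(),xs.max(),ys.min(),ys.max(),len(xs))
(c,sz,ang)=cv2.minAreaRect(np.c_[xs,ys].astype(np.float32)); bp=cv2.boxPoints((c,sz,ang)); print(np.round([onz(s,*b,.018) for b in bp],3)[:,:2].tolist(), c,sz,ang)
for n,p in dict(rear=(261.5,208,.018),front=(261,284,.018),corner=(264,325,.005),lip=(290,321,.005)).items(): print(n,np.round(onz(s,*p),3))
C=onz(s,*c,.018);print("c",C)
vx,vy,_,_=cv2.fitLine(np.c_[xs,ys].astype(np.float32),cv2.DIST_L2,0,.01,.01).ravel()
d=onz(s,c[0]+30*vx,c[1]+30*vy,.018)-C; d*=-np.sign(d[1]); print(np.degrees(np.arctan2(d[1],d[0])))
```

```text
253 267 208 282 1059
[[0.41, -0.046], [0.426, -0.049], [0.405, -0.147], [0.388, -0.144]] (260.0, 245.0) (74.0, 14.0) 90.0
rear [ 0.42  -0.048  0.018]
front [ 0.397 -0.149  0.018]
corner [ 0.385 -0.221  0.005]
lip [ 0.422 -0.222  0.005]
c [ 0.40767362 -0.09457633  0.018     ]
-102.07350305769923
```

Run:
```python
from h import *
print(row([.408,-.095,.05],-102.3),row([.408,-.095,.000],-102.3))
```

```text
([-0.288, -0.085, 0.629], [-0.0, -0.0, 0.005]) ([-0.288, -0.085, 0.795], [-0.0, -0.0, 0.005])
```

Emit:
{"name": "send_rows", "arguments": {
  "targets": [
    [[-0.288, -0.085, 0.1], [0, 0, 0.005]],
    [[-0.288, -0.085, 0.3], [0, 0, 0.005]],
    [[-0.288, -0.085, 0.45], [0, 0, 0.005]],
    [[-0.288, -0.085, 0.6], [0, 0, 0.005]],
    [[-0.288, -0.085, 0.7], [0, 0, 0.005]],
    [[-0.288, -0.085, 0.75], [0, 0, 0.005]],
    [[-0.288, -0.085, 0.77], [0, 0, 0.005]],
    [[-0.288, -0.085, 0.785], [0, 0, 0.005]],
    [[-0.288, -0.085, 0.785], [0, 0, 0.005]]
  ]
}}

```text
clock: 3.38
tool_pos: [0.4256, -0.1003, 0.0173]
eef_rot: [0.78, 0.625, -0.01, -0.013]
contact_force: [0.1, 0.6, 0.7]
opening: 1.002
finger_force: 0.0
```

Run:
```python
from h import *
st=get_state(); print(np.round(st["q"],3),np.round(st["qd"],2),row([.408,-.095,0],-102.3), row([.413,-.072,0],-102.3))
```

```text
[ 0.104  0.923  0.041  2.229 -0.998  0.043  0.908] [ 0.   -0.02  0.    0.02  0.   -0.    0.01] ([0.005, -0.059, 0.06], [-0.011, -0.0, -0.002]) ([0.083, -0.06, 0.06], [-0.011, -0.0, -0.002])
```

Emit:
{"name": "send_rows", "arguments": {
  "targets": [
    [[0, 0, 0], [0, 0, 0]],
    [[0, 0, 0], [0, 0, 0]]
  ]
}}

```text
clock: 3.62
tool_pos: [0.4254, -0.1007, 0.0179]
eef_rot: [0.78, 0.626, -0.01, -0.013]
contact_force: [-0.1, 0.4, 0.5]
opening: 0.995
finger_force: 0.0
```

Run:
```python
from h import *
st=get_state(); print(np.round(st["q"],3),np.round(st["qd"],2),st["tool_pos"],row([.408,-.095,0],-102.3), row([.413,-.072,0],-102.3))
```

```text
[ 0.105  0.922  0.041  2.23  -0.999  0.043  0.911] [ 0.    0.    0.   -0.   -0.    0.    0.01] [ 0.42544306 -0.10072974  0.01790578] ([0.006, -0.059, 0.062], [-0.011, -0.0, -0.001]) ([0.084, -0.059, 0.062], [-0.011, -0.0, -0.001])
```

q5 and q6 are at their limits, so the arm can't come closer with the tool upright. I'll stand about 20 mm outboard and let the closing fingers draw the grip to the centre.

Run:
```python
from h import *
print(row([.433,-.1,0.001],-102.3))
```

```text
([0.008, 0.026, 0.056], [-0.011, -0.0, -0.001])
```

Emit:
{"name": "send_rows", "arguments": {
  "targets": [
    [[0.008, 0.026, 0.01], [-0.011, 0, 0]],
    [[0.008, 0.026, 0.025], [-0.011, 0, 0]],
    [[0.008, 0.026, 0.04], [-0.011, 0, 0]],
    [[0.008, 0.026, 0.055], [-0.011, 0, 0]],
    [[0.008, 0.026, 0.055], [-0.011, 0, 0]],
    [[0.008, 0.026, 0.055], [-0.011, 0, 0]]
  ]
}}

```text
clock: 4.38
tool_pos: [0.4428, -0.1023, 0.0081]
eef_rot: [0.78, 0.626, -0.005, -0.007]
contact_force: [-0.9, -0.2, -0.2]
opening: 1.002
finger_force: 0.1
```

Run:
```python
from h import *
st=get_state(); print(np.round(st["q"],3),R.from_quat(st["eef_rot"]).as_matrix()[:,2],row([.433,-.1,0.001],-102.3))
```

```text
[ 0.102  0.943  0.042  2.193 -1.     0.043  0.909] [-0.01723475  0.00451581 -0.99984127] ([0.0, -0.033, 0.024], [-0.006, -0.0, -0.001])
```

Emit:
{"name": "send_rows", "arguments": {
  "targets": [
    [[0, 0, 0], [0, 0, 0]],
    [[0, 0, 0], [0, 0, 0]],
    [[0, 0, 0], [0, 0, 0]],
    [[0, 0, 0], [0, 0, 0]],
    [[0, 0, 0], [0, 0, 0]],
    [[0, 0, 0], [0, 0, 0]]
  ],
  "fingers": 0.15,
  "newtons": 5
}}

```text
clock: 5.12
tool_pos: [0.4427, -0.1023, 0.0082]
eef_rot: [0.78, 0.626, -0.005, -0.007]
contact_force: [-2.0, 0.1, 0.4]
opening: 0.34
finger_force: 0.6
```

Emit:
{"name": "send_rows", "arguments": {
  "targets": [
    [[0, 0.05, -0.02], [0, 0, 0]],
    [[0, 0.1, -0.02], [0, 0, 0]],
    [[0, 0.1, -0.02], [0, 0, 0]],
    [[0, 0.1, -0.02], [0, 0, 0]]
  ]
}}

```text
clock: 5.62
tool_pos: [0.4717, -0.1086, 0.0136]
eef_rot: [0.78, 0.626, -0.005, -0.007]
contact_force: [-0.3, 0.1, -1.5]
opening: 0.225
finger_force: 5.0
```

Run:
```python
from h import *
st=get_state(); print(np.round(st["q"],3),R.from_quat(st["eef_rot"]).as_matrix()[:,2])
s=snap("wrist"); cv2.imwrite("pics/w2.png",s["img"])
```

```text
[ 0.018  0.95   0.191  2.112 -0.977  0.19   0.884] [-0.01774394  0.00464214 -0.99983179]
```

View pics/w2.png

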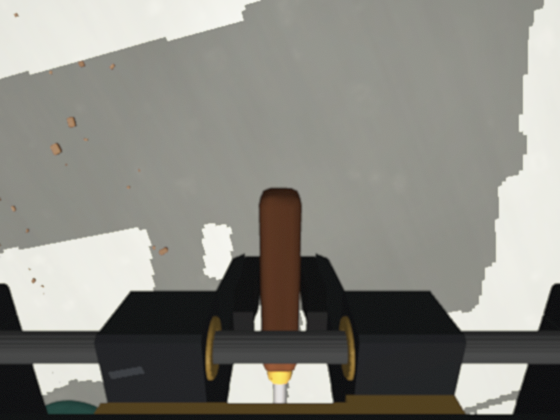

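The picture shows the hook held between the fingers and aligned with them, its grip at (280,270). I'll open, level, lower and grip again firmly.

Emit:
{"name": "send_rows", "arguments": {
  "targets": [
    [[0, 0, 0], [-0.006, 0, 0]],
    [[0, 0, 0], [-0.006, 0, 0]],
    [[0, 0, 0.02], [-0.006, 0, 0]],
    [[0, 0, 0.035], [-0.006, 0, 0]],
    [[0, 0, 0.045], [-0.006, 0, 0]],
    [[0, 0, 0.045], [-0.006, 0, 0]],
    [[0, 0, 0.045], [-0.006, 0, 0]]
  ],
  "fingers": 0.5
}}

```text
clock: 6.55
tool_pos: [0.472, -0.1087, 0.0002]
eef_rot: [0.78, 0.626, 0.001, 0.0]
contact_force: [-0.2, 0.4, 0.4]
opening: 0.496
finger_force: 0.0
```

Emit:
{"name": "send_rows", "arguments": {
  "targets": [
    [[0, 0, 0], [0, 0, 0]],
    [[0, 0, 0], [0, 0, 0]],
    [[0, 0, 0], [0, 0, 0]],
    [[0, 0, 0], [0, 0, 0]]
  ],
  "fingers": 0,
  "newtons": 45
}}

```text
clock: 7.05
tool_pos: [0.4721, -0.1088, 0.0003]
eef_rot: [0.78, 0.626, 0.001, 0.0]
contact_force: [0.2, 0.2, 2.5]
opening: 0.223
finger_force: 44.5
```

Run:
```python
from h import *
st=get_state(); print(np.round(st["q"],3),R.from_quat(st["eef_rot"]).as_matrix()[:,2])
s=snap("wrist"); cv2.imwrite("pics/w3.png",s["img"]);im=s["img"]
hsv=cv2.cvtColor(im,cv2.COLOR_BGR2HSV); m=cv2.inRange(hsv,(0,90,20),(14,255,200)); m[:150]=0;m[330:]=0;m[:,:240]=0;m[:,320:]=0
ys,xs=np.nonzero(m); i=ys==ys.min(); print("rear",np.round(onz(s,xs[i].mean(),ys.min(),.012),3),xs.min(),xs.max(),ys.min())
```

```text
[ 0.076  0.965  0.093  2.125 -0.978  0.093  0.887] [ 1.47864161e-03  4.22472496e-04 -9.99998818e-01]
rear [ 0.481 -0.064  0.012] 257 302 194
```

Emit:
{"name": "send_rows", "arguments": {
  "targets": [
    [[0, 0, -0.1], [0, 0, 0]],
    [[0, 0, -0.3], [0, 0, 0]],
    [[0, 0, -0.5], [0, 0, 0]],
    [[0, 0, -0.7], [0, 0, 0]],
    [[0, 0, -0.9], [0, 0, 0]],
    [[0, 0, -0.9], [0, 0, 0]]
  ]
}}

```text
clock: 7.85
tool_pos: [0.4736, -0.1098, 0.2737]
eef_rot: [0.78, 0.626, 0.003, 0.003]
contact_force: [-0.1, -0.1, -0.8]
opening: 0.222
finger_force: 44.4
```

Run:
```python
from h import *
print(row([.555,-.02,.27],-77))
```

```text
([0.351, 0.2, 0.014], [0.003, 0.0, -0.141])
```

Emit:
{"name": "send_rows", "arguments": {
  "targets": [
    [[0.17, 0.1, 0.01], [0.003, 0, -0.05]],
    [[0.35, 0.2, 0.01], [0.003, 0, -0.1]],
    [[0.35, 0.2, 0.01], [0.003, 0, -0.141]],
    [[0.35, 0.2, 0.01], [0.003, 0, -0.141]],
    [[0.35, 0.2, 0.01], [0.003, 0, -0.141]]
  ]
}}

```text
clock: 8.48
tool_pos: [0.5519, -0.0201, 0.2667]
eef_rot: [0.625, 0.781, -0.003, -0.004]
contact_force: [0.8, -0.2, -0.9]
opening: 0.224
finger_force: 44.4
```

Run:
```python
from h import *
import pickle
st=get_state(); s=snap("wrist"); pickle.dump(s,open("w4.pkl","wb"))
cv2.imwrite("pics/w4.png",s["img"]);print(st["tool_pos"],np.round(R.from_quat(st["eef_rot"]).as_matrix(),3).tolist())
print(proj(s,[.597,-.245,.058]),proj(s,[.597,-.245,0.01]))
```

```text
[ 0.55187566 -0.02010401  0.26666312] [[-0.219, 0.976, -0.01], [0.976, 0.219, 0.0], [0.003, -0.01, -1.0]]
(np.float64(277.8681873651509), np.float64(346.683312267033)) (np.float64(278.35267825042183), np.float64(323.3808625784293))
```

View pics/w4.png

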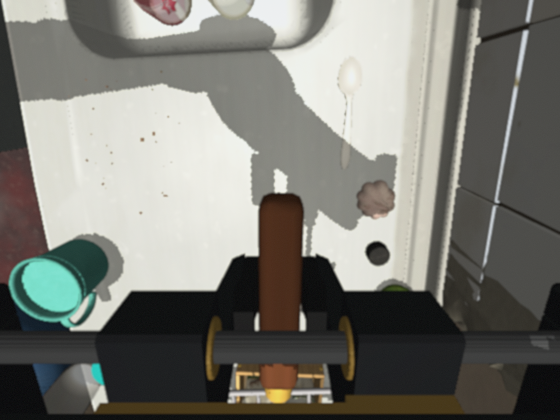

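The grip hides the handle, so I'll tilt the wrist forward for a clear look.

Emit:
{"name": "send_rows", "arguments": {
  "targets": [
    [[0.1, 0, 0], [0, -0.05, 0]],
    [[0.2, 0, 0], [0, -0.1, 0]],
    [[0.2, 0, 0], [0, -0.14, 0]],
    [[0.2, 0, 0], [0, -0.14, 0]],
    [[0.2, 0, 0], [0, -0.14, 0]]
  ]
}}

```text
clock: 9.15
tool_pos: [0.5394, 0.0373, 0.2681]
eef_rot: [0.609, 0.763, -0.138, 0.167]
contact_force: [-0.0, 0.2, -1.2]
opening: 0.223
finger_force: 44.4
```

Run:
```python
from h import *
import pickle
st=get_state(); s=snap("wrist"); pickle.dump(s,open("w5.pkl","wb"))
u,v=proj(s,[.597,-.245,.036]);print(u,v); u,v=int(u),int(v)
c=s["img"][max(0,v-75):v+75,u-100:u+100]; print(max(0,v-75),u-100)
cv2.imwrite("pics/w5.png",cv2.resize(c,None,fx=4,fy=4,interpolation=cv2.INTER_CUBIC)); print(st["tool_pos"],st["clock"])
```

```text
277.67753117424843 258.3786367995495
183 177
[0.53940621 0.03728041 0.26810552] 9.15
```

View pics/w5.png

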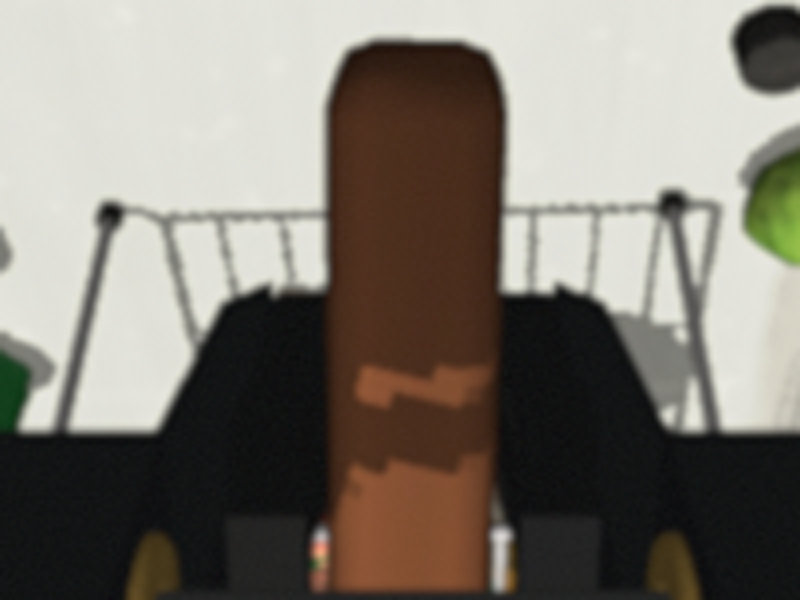

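The grip still hides the handle. Only the mouth feet at crop (108,215) and (672,205) show. I'll tilt further.

Emit:
{"name": "send_rows", "arguments": {
  "targets": [
    [[0, 0, 0], [0, -0.05, 0]],
    [[0, 0, 0], [0, -0.1, 0]],
    [[0, 0, 0], [0, -0.12, 0]],
    [[0, 0, 0], [0, -0.12, 0]]
  ]
}}

```text
clock: 9.7
tool_pos: [0.5396, 0.0383, 0.2669]
eef_rot: [0.571, 0.719, -0.25, 0.307]
contact_force: [-0.0, -0.1, -1.5]
opening: 0.221
finger_force: 44.4
```

Run:
```python
from h import *
import pickle
st=get_state(); s=snap("wrist"); pickle.dump(s,open("w6.pkl","wb"))
u,v=proj(s,[.597,-.245,.036]);print(u,v); u,v=int(u),int(v)
c=s["img"][max(0,v-60):v+90,u-100:u+100]; print(max(0,v-60),u-100)
cv2.imwrite("pics/w6.png",cv2.resize(c,None,fx=4,fy=4,interpolation=cv2.INTER_CUBIC)); print(st["tool_pos"],st["clock"])
for n,p in dict(mn=(177+109/4,183+215/4),mf=(177+672/4,183+203/4)).items(): print(n,onz(pickle.load(open("w5.pkl","rb")),*p,0))
```

```text
277.24315216405694 173.9441904270084
113 177
[0.53964247 0.0383485  0.26690587] 9.7
mn [ 0.47252317 -0.26105791  0.        ]
mf [ 0.70200989 -0.19984532  0.        ]
```

View pics/w6.png

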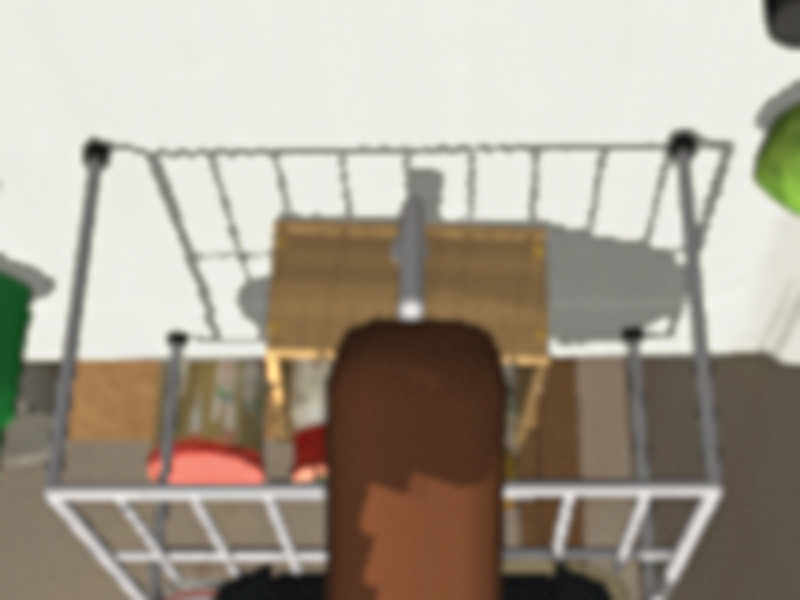

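The view shows the bar handle from (413,195) at its foot to (411,312) at its top. The caddy's front face has its lower corners at (277,219) and (547,224) and its upper corners at (268,352) and (550,357).

Run:
```python
from h import *
import pickle
s=pickle.load(open("w6.pkl","rb"))
f=lambda x,y,z:np.round(onz(s,177+(x-1.5)/4,113+(y-1.5)/4,z),4)
for n,p in dict(barbot=(413,195,.009),bartop=(411,305,.063),fl=(277,219,0),fr=(547,223,0),tl=(268,352,.065),tr=(550,357,.065),mn=(96,157,0),mf=(682,147,0),rn=(178,340,0),rf=(632,335,0),topn=(50,492,.15),topf=(720,490,.15)).items(): print(n,f(*p))
```

```text
barbot [ 0.6019 -0.2485  0.009 ]
bartop [ 0.6007 -0.2448  0.063 ]
fl [ 0.5506 -0.295   0.    ]
fr [ 0.6678 -0.2701  0.    ]
tl [ 0.5504 -0.2964  0.065 ]
tr [ 0.6675 -0.2726  0.065 ]
mn [ 0.4721 -0.2649  0.    ]
mf [ 0.7026 -0.2025  0.    ]
rn [ 0.5153 -0.4263  0.    ]
rf [ 0.7449 -0.3642  0.    ]
topn [ 0.4723 -0.2531  0.15  ]
topf [ 0.7004 -0.1938  0.15  ]
```

```bash
cat >> h.py <<'E'
def tcp(X,Y,z=.033,yaw=-77.5,bar=(.601,-.247)):
    a=np.radians(yaw); hx=np.array([np.cos(a),np.sin(a)]); hy=np.array([-hx[1],hx[0]])
    return [*(np.array(bar)-(X+.004)*hx-Y*hy),z]
E
python3 - <<'E'
from h import *
print(tcp(.2,.05,.15),row(tcp(.2,.05,.15),-77.5))
E
```

```text
[np.float64(0.5080315184006303), np.float64(-0.05865759524443872), 0.15] ([0.087, -0.171, 0.481], [-0.002, 0.259, 0.002])
```

Emit:
{"name": "send_rows", "arguments": {
  "targets": [
    [[0.05, -0.08, 0.1], [0, 0.06, 0]],
    [[0.07, -0.17, 0.2], [0, 0.12, 0]],
    [[0.08, -0.17, 0.35], [0, 0.18, 0]],
    [[0.087, -0.171, 0.48], [-0.002, 0.24, 0.002]],
    [[0.087, -0.171, 0.48], [-0.002, 0.259, 0.002]],
    [[0.087, -0.171, 0.48], [-0.002, 0.259, 0.002]],
    [[0.087, -0.171, 0.48], [-0.002, 0.259, 0.002]]
  ]
}}

```text
clock: 10.62
tool_pos: [0.5082, -0.0591, 0.1515]
eef_rot: [0.626, 0.78, 0.0, 0.002]
contact_force: [1.2, 1.2, -0.6]
opening: 0.224
finger_force: 44.4
```

Run:
```python
from h import *
print(row(tcp(.16,.05),-77.5))
s=snap("side"); cv2.imwrite("pics/s2.png",s["img"])
```

```text
([-0.131, -0.001, 0.395], [0.001, 0.001, -0.0])
```

Emit:
{"name": "send_rows", "arguments": {
  "targets": [
    [[0, 0, 0.15], [0.001, 0.001, 0]],
    [[0, 0, 0.3], [0.001, 0.001, 0]],
    [[-0.05, 0, 0.38], [0.001, 0.001, 0]],
    [[-0.1, 0, 0.395], [0.001, 0.001, 0]],
    [[-0.131, 0, 0.395], [0.001, 0.001, 0]],
    [[-0.131, 0, 0.395], [0.001, 0.001, 0]],
    [[-0.131, 0, 0.395], [0.001, 0.001, 0]]
  ]
}}

```text
clock: 11.55
tool_pos: [0.5172, -0.0949, 0.0325]
eef_rot: [0.624, 0.781, 0.0, -0.001]
contact_force: [0.6, -0.8, -2.5]
opening: 0.228
finger_force: 44.4
```

Run:
```python
from h import *
import pickle
print(row(tcp(.103,.05),-77.5),row(tcp(.103,.018),-77.5))
s=snap("scene"); w=snap("side"); pickle.dump((s,w),open("s3.pkl","wb"))
st=get_state();a=np.radians(-77.5);hx=np.array([np.cos(a),np.sin(a),0]);hy=np.array([-hx[1],hx[0],0])
o=st["tool_pos"]+.004*hx+[0,0,-.002]
for n,(x,y,z) in dict(rear=(-.05,0,.011),front=(.05,0,.011),corner=(.127,0,.005),lip=(.127,.036,.005)).items():
    p=o+x*hx+y*hy+[0,0,z]; print(n,np.round(p,3),np.round(proj(s,p)),np.round(proj(w,p)))
print(proj(s,[.601,-.247,.036]))
a=cv2.resize(s["img"][140:300,230:390],(600,600),interpolation=cv2.INTER_CUBIC)
cv2.imwrite("pics/s3.png",a)
```

```text
([-0.199, -0.005, -0.002], [-0.001, -0.001, 0.002]) ([-0.199, 0.102, -0.002], [-0.001, -0.001, 0.002])
rear [ 0.507 -0.05   0.041] [305. 185.] [283. 283.]
front [ 0.529 -0.148  0.041] [304. 204.] [272. 248.]
corner [ 0.545 -0.223  0.035] [303. 223.] [266. 229.]
lip [ 0.58  -0.215  0.035] [319. 224.] [249. 230.]
(np.float64(325.3892533603917), np.float64(233.27294196414425))
```

Emit:
{"name": "send_rows", "arguments": {
  "targets": [
    [[-0.06, -0.005, 0], [0, 0, 0.002]],
    [[-0.12, -0.005, 0], [0, 0, 0.002]],
    [[-0.16, -0.005, 0], [0, 0, 0.002]],
    [[-0.195, -0.005, 0], [0, 0, 0.002]],
    [[-0.195, -0.005, 0], [0, 0, 0.002]],
    [[-0.195, -0.005, 0], [0, 0, 0.002]]
  ]
}}

```text
clock: 12.4
tool_pos: [0.5281, -0.1523, 0.0314]
eef_rot: [0.627, 0.779, -0.0, -0.002]
contact_force: [1.0, 0.2, -1.3]
opening: 0.224
finger_force: 44.4
```

Run:
```python
from h import *
print(row(tcp(.103,.018),-77.5))
```

```text
([-0.004, 0.109, -0.006], [-0.001, -0.001, -0.001])
```

No contact. Now slide sideways behind the bar.

Emit:
{"name": "send_rows", "arguments": {
  "targets": [
    [[0, 0.03, -0.005], [0, 0, 0]],
    [[0, 0.06, -0.005], [0, 0, 0]],
    [[0, 0.09, -0.005], [0, 0, 0]],
    [[0, 0.107, -0.005], [0, 0, 0]],
    [[0, 0.107, -0.005], [0, 0, 0]],
    [[0, 0.107, -0.005], [0, 0, 0]]
  ]
}}

```text
clock: 13.15
tool_pos: [0.5591, -0.1462, 0.0328]
eef_rot: [0.627, 0.779, -0.001, -0.002]
contact_force: [0.7, -0.5, -0.3]
opening: 0.223
finger_force: 44.4
```

Run:
```python
from h import *
import pickle
s=snap("scene"); w=snap("side"); pickle.dump((s,w),open("s4.pkl","wb"))
print(row(tcp(.118,.018),-77.5), np.round(get_state()["moment"],2))
a=cv2.absdiff(s["img"],pickle.load(open("s3.pkl","rb"))[0]["img"])[225:300,290:365].max(); print(a)
```

```text
([0.049, 0.004, -0.0], [-0.001, -0.001, -0.001]) [-0.04  0.05 -0.05]
123
```

Emit:
{"name": "send_rows", "arguments": {
  "targets": [
    [[0.015, 0.002, 0], [0, 0, 0]],
    [[0.03, 0.004, 0], [0, 0, 0]],
    [[0.04, 0.004, 0], [0, 0, 0]],
    [[0.05, 0.004, 0], [0, 0, 0]],
    [[0.06, 0.004, 0], [0, 0, 0]],
    [[0.07, 0.004, 0], [0, 0, 0]],
    [[0.08, 0.004, 0], [0, 0, 0]],
    [[0.09, 0.004, 0], [0, 0, 0]],
    [[0.1, 0.004, 0], [0, 0, 0]],
    [[0.1, 0.004, 0], [0, 0, 0]]
  ]
}}

```text
clock: 14.5
tool_pos: [0.554, -0.1158, 0.0328]
eef_rot: [0.627, 0.779, -0.0, -0.002]
contact_force: [0.6, -1.1, -1.4]
opening: 0.223
finger_force: 44.5
```

```bash
cat >> h.py <<'E'
def caddy_rear(s):
    """lower rear edge of the wooden back face in the scene view, by colour"""
    h=cv2.cvtColor(s["img"],cv2.COLOR_BGR2HSV); m=cv2.inRange(h,(8,70,90),(22,255,255)); m[:150]=0;m[310:]=0;m[:,:265]=0;m[:,430:]=0
    n,l,st,_=cv2.connectedComponentsWithStats(m); i=1+st[1:,4].argmax(); c=np.argwhere(l==i)[:,::-1]
    bl=c[(c[:,1]-c[:,0]).argmax()]; br=c[(c.sum(1)).argmax()]
    return bl,br,np.round(onz(s,bl[0],bl[1]+.5,0),3)[:2],np.round(onz(s,br[0],br[1]+.5,0),3)[:2]
E
python3 - <<'E'
from h import *
import pickle
s=snap("scene"); pickle.dump(s,open("s5.pkl","wb"))
for x in (pickle.load(open("s0.pkl","rb"))["scene"],pickle.load(open("s4.pkl","rb"))[0],s): print(caddy_rear(x))
E
```

```text
(array([294, 284]), array([356, 289]), array([ 0.57 , -0.387]), array([ 0.686, -0.364]))
(array([294, 284]), array([356, 289]), array([ 0.57 , -0.387]), array([ 0.686, -0.364]))
(array([295, 280]), array([356, 285]), array([ 0.569, -0.375]), array([ 0.685, -0.352]))
```

Hooked: the caddy follows (12 mm). Keep dragging.

Emit:
{"name": "send_rows", "arguments": {
  "targets": [
    [[0.015, 0, 0], [0, 0, 0]],
    [[0.035, 0, 0], [0, 0, 0]],
    [[0.06, 0, 0], [0, 0, 0]],
    [[0.09, 0, 0], [0, 0, 0]],
    [[0.12, 0, 0], [0, 0, 0]],
    [[0.15, 0, 0], [0, 0, 0]],
    [[0.18, 0, 0], [0, 0, 0]],
    [[0.21, 0, 0], [0, 0, 0]],
    [[0.24, 0, 0], [0, 0, 0]],
    [[0.27, 0, 0], [0, 0, 0]],
    [[0.29, 0, 0], [0, 0, 0]],
    [[0.3, 0, 0], [0, 0, 0]]
  ]
}}

```text
clock: 16.05
tool_pos: [0.535, -0.0282, 0.0332]
eef_rot: [0.627, 0.779, -0.0, -0.002]
contact_force: [0.5, -1.6, -2.6]
opening: 0.222
finger_force: 44.5
```

Run:
```python
from h import *
s=snap("scene"); print(caddy_rear(s))
```

```text
(array([340, 210]), array([383, 215]), array([ 0.609, -0.079]), array([ 0.716, -0.068]))
```

Emit:
{"name": "send_rows", "arguments": {
  "targets": [
    [[0.015, 0, 0], [0, 0, 0]],
    [[0.035, 0, 0], [0, 0, 0]],
    [[0.06, 0, 0], [0, 0, 0]],
    [[0.09, 0, 0], [0, 0, 0]],
    [[0.12, 0, 0], [0, 0, 0]],
    [[0.15, 0, 0], [0, 0, 0]],
    [[0.18, 0, 0], [0, 0, 0]],
    [[0.21, 0, 0], [0, 0, 0]],
    [[0.25, 0, 0], [0, 0, 0]],
    [[0.29, 0, 0], [0, 0, 0]],
    [[0.31, 0, 0], [0, 0, 0]],
    [[0.32, 0, 0], [0, 0, 0]]
  ]
}}

```text
clock: 17.6
tool_pos: [0.5143, 0.0658, 0.0333]
eef_rot: [0.627, 0.779, -0.0, -0.002]
contact_force: [0.3, -2.0, -1.6]
opening: 0.222
finger_force: 44.5
```

Run:
```python
from h import *
import pickle
s=snap("scene"); w=snap("side"); pickle.dump((s,w),open("s6.pkl","wb"))
a=cv2.resize(s["img"][130:290,230:390],(600,600),interpolation=cv2.INTER_CUBIC)
b=cv2.resize(w["img"][130:390,180:370],(200,274))
o=np.zeros((600,800,3),np.uint8); o[:,:600]=a; o[:274,600:]=b
cv2.imwrite("pics/s6.png",o)
for p in ([.53,-.19,0],[.647,-.165,0]): print(proj(s,p))
```

```text
(np.float64(299.19227604182686), np.float64(227.6487691100655))
(np.float64(350.1571729636041), np.float64(230.94270385359744))
```

View pics/s6.png

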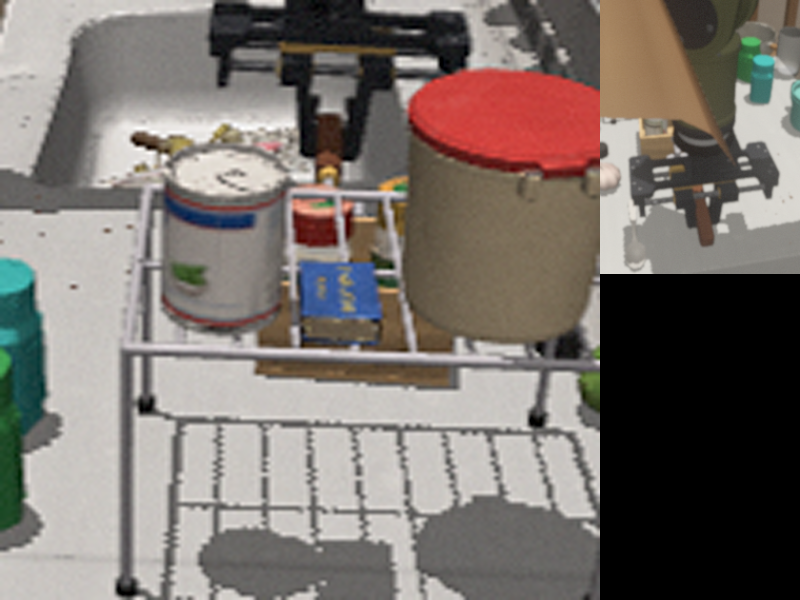

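The caddy is fully out, its rear edge at crop (257,372)–(457,388), ahead of the mouth feet at (146,405) and (537,418). Both jars stand. Next I'll unhook, first working out where the hook can lie.

Run:
```python
from h import *
import pickle
s=pickle.load(open("w1.pkl","rb"));w4=pickle.load(open("w4.pkl","rb"))
print("sink w1",[np.round(onz(s,*p,0),3)[:2] for p in ((150,130),(120,110),(280,70),(345,20))],"w4",[np.round(onz(w4,*p,0),3)[:2] for p in((100,57),(200,52),(310,45))])
S,_=pickle.load(open("s6.pkl","rb"))
k=.26667
for p in ((257,374),(457,390)):print(np.round(onz(S,230+p[0]*k,130+p[1]*k,-.002),3))
print(np.round(get_state()["q"],2))
```

```text
sink w1 [array([0.312, 0.065]), array([0.285, 0.093]), array([0.472, 0.098]), array([0.548, 0.132])] w4 [array([0.315, 0.062]), array([0.428, 0.093]), array([0.551, 0.128])]
[ 0.53  -0.196 -0.002]
[ 0.652 -0.174 -0.002]
[-0.32  0.92  0.18  2.02 -0.61  0.26  0.6 ]
```

Emit:
{"name": "send_rows", "arguments": {
  "targets": [
    [[-0.015, 0, 0], [0, 0, 0]],
    [[-0.03, 0, 0], [0, 0, 0]],
    [[-0.045, 0, 0], [0, 0, 0]],
    [[-0.05, 0, 0], [0, 0, 0]],
    [[-0.05, 0, 0], [0, 0, 0]]
  ]
}}

```text
clock: 18.32
tool_pos: [0.5176, 0.0504, 0.0333]
eef_rot: [0.627, 0.779, -0.0, -0.002]
contact_force: [-0.2, 0.8, -1.4]
opening: 0.221
finger_force: 44.4
```

Emit:
{"name": "send_rows", "arguments": {
  "targets": [
    [[0, -0.035, 0], [0, 0, 0]],
    [[0, -0.07, 0], [0, 0, 0]],
    [[0, -0.107, 0], [0, 0, 0]],
    [[0, -0.113, 0], [0, 0, 0]],
    [[0, -0.113, 0], [0, 0, 0]],
    [[0.06, -0.113, 0], [0, 0, 0]],
    [[0.12, -0.113, 0], [0, 0, 0]],
    [[0.18, -0.113, 0], [0, 0, 0]],
    [[0.25, -0.113, 0], [0, 0, 0]],
    [[0.25, -0.113, 0], [0, 0, 0]],
    [[0.25, -0.113, 0], [0, 0, 0]]
  ]
}}

```text
clock: 19.7
tool_pos: [0.4686, 0.1163, 0.0336]
eef_rot: [0.627, 0.779, -0.001, -0.001]
contact_force: [-0.3, 0.2, -1.1]
opening: 0.224
finger_force: 44.4
```

Run:
```python
from h import *
import pickle
s=snap("scene"); a=pickle.load(open("s6.pkl","rb"))[0]
print("caddy change",cv2.absdiff(s["img"],a["img"])[226:236,298:352].mean())
print(row([.455,.11,.04],-100),row([.452,.028,.04],-100),row([.452,.028,0.001],-100))
```

```text
caddy change 3.7074074074074073
([-0.009, -0.049, -0.021], [-0.001, -0.0, 0.124]) ([-0.274, -0.117, -0.021], [-0.001, -0.0, 0.124]) ([-0.274, -0.117, 0.109], [-0.001, -0.0, 0.124])
```

Emit:
{"name": "send_rows", "arguments": {
  "targets": [
    [[-0.01, -0.05, -0.02], [0, 0, 0.06]],
    [[-0.01, -0.05, -0.02], [0, 0, 0.124]],
    [[-0.01, -0.05, -0.02], [0, 0, 0.124]],
    [[-0.08, -0.07, -0.02], [0, 0, 0.124]],
    [[-0.17, -0.09, -0.02], [0, 0, 0.124]],
    [[-0.25, -0.11, -0.02], [0, 0, 0.124]],
    [[-0.274, -0.117, -0.02], [0, 0, 0.124]],
    [[-0.274, -0.117, -0.02], [0, 0, 0.124]],
    [[-0.274, -0.117, 0.04], [0, 0, 0.124]],
    [[-0.274, -0.117, 0.08], [0, 0, 0.124]],
    [[-0.274, -0.117, 0.1], [0, 0, 0.124]],
    [[-0.274, -0.117, 0.1], [0, 0, 0.124]]
  ]
}}

```text
clock: 21.25
tool_pos: [0.4572, 0.0299, 0.0074]
eef_rot: [0.765, 0.643, -0.005, -0.005]
contact_force: [0.6, -0.2, -1.2]
opening: 0.221
finger_force: 44.4
```

Run:
```python
from h import *
st=get_state();print(row([.452,.028,-.002],-100),np.round(st["q"],2),R.from_quat(st["eef_rot"]).as_matrix()[2])
```

```text
([-0.009, -0.015, 0.031], [-0.004, 0.0, 0.001]) [-0.19  0.94  0.04  2.19 -1.    0.04  0.66] [-9.44920433e-04 -1.34408491e-02 -9.99909221e-01]
```

Emit:
{"name": "send_rows", "arguments": {
  "targets": [
    [[0, 0.04, 0], [-0.004, 0, 0]],
    [[0, 0.04, 0.01], [-0.004, 0, 0]],
    [[0, 0.04, 0.018], [-0.004, 0, 0]],
    [[0, 0.04, 0.022], [-0.004, 0, 0]],
    [[0, 0.04, 0.022], [-0.004, 0, 0]]
  ]
}}

```text
clock: 21.88
tool_pos: [0.4691, 0.027, 0.0011]
eef_rot: [0.766, 0.643, -0.001, -0.0]
contact_force: [-1.2, -0.1, -0.9]
opening: 0.223
finger_force: 44.4
```

Emit:
{"name": "send_rows", "arguments": {
  "targets": [
    [[0, 0, 0.004], [0, 0, 0]],
    [[0, 0, 0.008], [0, 0, 0]],
    [[0, 0, 0.008], [0, 0, 0]]
  ]
}}

```text
clock: 22.25
tool_pos: [0.4699, 0.0271, -0.0009]
eef_rot: [0.766, 0.643, -0.002, -0.001]
contact_force: [-0.2, -0.0, 0.1]
opening: 0.226
finger_force: 44.4
```

Emit:
{"name": "send_rows", "arguments": {
  "targets": [
    [[0, 0, 0.004], [0, 0, 0]],
    [[0, 0, 0.008], [0, 0, 0]],
    [[0, 0, 0.008], [0, 0, 0]]
  ]
}}

```text
clock: 22.62
tool_pos: [0.4705, 0.0271, -0.0029]
eef_rot: [0.766, 0.643, -0.002, -0.001]
contact_force: [-0.3, -0.5, -0.5]
opening: 0.221
finger_force: 44.4
```

Emit:
{"name": "send_rows", "arguments": {
  "targets": [
    [[0, 0, 0.004], [0, 0, 0]],
    [[0, 0, 0.007], [0, 0, 0]],
    [[0, 0, 0.007], [0, 0, 0]]
  ]
}}

```text
clock: 23.0
tool_pos: [0.471, 0.0271, -0.0045]
eef_rot: [0.766, 0.643, -0.003, -0.001]
contact_force: [0.0, 0.9, -1.1]
opening: 0.222
finger_force: 44.4
```

Emit:
{"name": "send_rows", "arguments": {
  "targets": [
    [[0, 0, 0.004], [0, 0, 0]],
    [[0, 0, 0.008], [0, 0, 0]],
    [[0, 0, 0.008], [0, 0, 0]]
  ]
}}

```text
clock: 23.38
tool_pos: [0.471, 0.0271, -0.005]
eef_rot: [0.766, 0.643, -0.003, -0.002]
contact_force: [-3.4, 0.1, 18.8]
opening: 0.226
finger_force: 44.6
```

Emit:
{"name": "send_rows", "arguments": {
  "targets": [
    [[0, 0, 0], [0, 0, 0]],
    [[0, 0, 0], [0, 0, 0]],
    [[0, 0, 0], [0, 0, 0]]
  ],
  "fingers": 0.45
}}

```text
clock: 23.75
tool_pos: [0.4698, 0.0275, -0.0064]
eef_rot: [0.766, 0.643, -0.004, -0.003]
contact_force: [-3.4, 0.5, 8.1]
opening: 0.451
finger_force: 3.8
```

Emit:
{"name": "send_rows", "arguments": {
  "targets": [
    [[0, 0, -0.05], [0, 0, 0]],
    [[0, 0, -0.15], [0, 0, 0]],
    [[0, 0, -0.3], [0, 0, 0]],
    [[0, 0, -0.5], [0, 0, 0]],
    [[0, 0, -0.7], [0, 0, 0]],
    [[0, 0, -0.7], [0, 0, 0]],
    [[0, 0, -0.7], [0, 0, 0]]
  ]
}}

```text
clock: 24.62
tool_pos: [0.4726, 0.0281, 0.203]
eef_rot: [0.765, 0.643, -0.003, -0.002]
contact_force: [-1.0, 0.6, 0.1]
opening: 0.448
finger_force: 0.0
```

Run:
```python
from h import *
import pickle
s=snap("wrist"); im=s["img"]; cv2.imwrite("pics/end.png",im)
hsv=cv2.cvtColor(im,cv2.COLOR_BGR2HSV); m=cv2.inRange(hsv,(0,90,20),(14,255,200)); m[:,:200]=0;m[:,360:]=0;m[:150]=0;m[330:]=0
n,l,t,c=cv2.connectedComponentsWithStats(m); i=1+t[1:,4].argmax(); x,y,w,h,a=t[i]; print(t[i]); 
print("rear",np.round(onz(s,x+w/2,y,.012),3),"front",np.round(onz(s,x+w/2,y+h,.012),3),"width",np.linalg.norm(onz(s,x,y+h/2,.014)-onz(s,x+w,y+h/2,.014)))
q=snap("scene"); b=pickle.load(open("s6.pkl","rb"))[0]; z=pickle.load(open("s0.pkl","rb"))["scene"]
d=lambda a,b,r:cv2.absdiff(a["img"],b["img"])[r].mean()
print("caddy",d(q,b,np.s_[215:236,298:352]),"mug",d(q,z,np.s_[180:225,188:225]),"tumbler",d(q,z,np.s_[210:268,150:190]),"jars",d(q,b,np.s_[180:200,305:338]))
```

```text
[ 271  150   18   81 1294]
rear [0.476 0.062 0.012] front [ 0.46  -0.027  0.012] width 0.019240594548332733
caddy 3.434156378600823 mug 4.973973973973974 tumbler 2.480603448275862 jars 4.913131313131313
```

```bash
python3 -c "
from plant import *
print(finish_job())"
```

```text
the job is handed in; nothing more can be done
None
```

The job is handed in at about 25 s, with no verdict returned: the caddy was dragged about 35–50 mm clear of the rack with both jars standing, the hook was set down some 25 mm (estimated) from the caddy, and image checks showed no sign that the mug or tumbler moved.

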